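# Lay out the goldsmith's doming kit

## Robot

A 6-joint arm with a two-finger parallel gripper is mounted at the origin on the work surface. World frame = base frame: x ahead of the robot, y to its left, z up, the work surface at z = 0. Lengths are in mm, angles in rad, forces in N, time in s.
With the tool pointing down it reaches from about 275 to 725 mm from the base axis. Payload 15.9 kg.
Tool frame: the origin (TCP) lies at the very end of the fingers, on their centre line; the grasp point (between the pads) lies 19 mm behind it; z points along the fingers, y is the direction in which the jaws open and shut (so a half turn about z gives the same grasp; the last joint's range is limited). The gripper opens to 85 mm and grips with 20 to 120 N. Pads are 22 mm wide; open, the fingers measure 114 mm over their backs; the gripper's body (76 mm by 85 mm) begins 54 mm behind the grasp point. The pads swing forward as they close: fully open they stand 13 mm farther back than shut.
Start: joints at [-1.149, 0.213, -0.034, 1.323, 0, 1.571], TCP at [204.694, -456.164, 191.406] pointing down, gripper open.
Joint ranges: [-2.98, 2.98], [-0.74, 1.72], [-1.14, 1.35], [-2.1, 2.04], [-1.57, 1.44], [-3.14, 3.14]. Speed limits (rad/s): [1.89, 1.89, 2.39, 2.57, 3.14, 3.14].

## Interface

Orientations are given as a unit quaternion [w, x, y, z].
In Python, from plant import r, imaging gives the robot as it stands. The module is installed in compiled form; this text tells all that it offers.
- The arm moves only by the shell command python3 -m inch 'ROWS' [OPENING]. ROWS is JSON, one flat list of numbers, 4 for each row, row after row: the shift along the tool's x, y, z in m, then the turn about the tool's z in degrees. A call has 1 to 20 rows; each row is the pose to reach, as a shift and turn from the pose commanded when the call began, along the tool's axes at that moment; what a row does not reach only later rows make up. A row lasts 1/10 s, in which the tool goes at most 50 mm and 8.59 degrees, less where a joint would pass 70% of its speed; a pose out of reach is approached as far as the arm can. A call with a gripper value outside its range is refused whole. OPENING is the closure, from 0 (fully open) to 1 (shut), set as the call begins (- or left out, the last holds). The fingers move at their own pace and stop on an object; the grip force is fixed at half the most. Time passes only in rows, so rows that repeat a pose let the fingers close. It gives the time, the measured TCP pose, the force and the opening at its end, in the units of the state.
- r.get_obs(): the state, without advancing time (a new reading comes with each control period).
- imaging.get_image(name): name is "scene" or "top"; returns the picture (480x640x3 uint8, red, green, blue); there is no depth.
- imaging.get_calibration(name): a dict with "intrinsics" (3x3 intrinsics, pixels), "dist" ([k1, k2, p1, p2, k3] as OpenCV has them; the pictures are not rectified), "xyz" and "rotation" of the camera in the world. Camera axes: x right, y down, z forward; pixel columns grow to the right and rows downward; lengths in mm; the calibration is good to about 2 mm. A picture is of the moment at which its call begins. get_calibration takes no time and is no camera call.
- r.sign_off(): hands the job in, once; it reports no verdict.
The state is a dict: "time_s": time; "joint_pos": joint angles; "joint_velocities": joint speeds; "joint_torque": joint torques, N m; "tool_pos": TCP position; "eef_rot": TCP orientation; "ft_force": force on the tool from outside, world axes, zero at the start; "ft_torque": the same for the moment, N m; "opening": opening from 0.0 (shut) to 1.0 (fully open).
Only numpy, scipy, OpenCV 4.12 (cv2) and the standard library are available. Lean on these libraries where they do the work, as an engineer would, in place of code of your own. Each camera call takes 0.05 s, during which the arm holds its last target. There are 200 camera calls.

## Task

Lay out the doming kit in the wooden caddy: stand the three ball-headed stakes upright in its three small cells in order of ball size, the largest next to the big square cell, and take the top parts tin from the spring holder and set it flat, lid up, in the big cell. Leave the square-headed and the pointed stake standing where they are, and leave the other tins in the holder.

Things in the scene. Friction and masses are not known exactly. Their poses are not given: they have to be found in the camera images.
- stake_large: a free-standing steel doming stake: an upright plain dark cylinder 36 mm across and 40 mm tall, a thin dark neck 12 mm across, and on top a steel ball 36 mm across (the largest of the three balls); 84 mm tall in all, about 0.52 kg (varies by a fifth). Origin at the centre of its underside, z up.
- stake_medium: a free-standing steel doming stake: an upright plain dark cylinder 36 mm across and 40 mm tall, a thin dark neck 12 mm across, and on top a steel ball 25 mm across (the middle of the three balls); 73 mm tall in all, about 0.39 kg (varies by a fifth). Origin at the centre of its underside, z up.
- stake_small: a free-standing steel doming stake: an upright plain dark cylinder 36 mm across and 40 mm tall, a thin dark neck 12 mm across, and on top a steel ball 15 mm across (the smallest of the three balls); 63 mm tall in all, about 0.34 kg (varies by a fifth). Origin at the centre of its underside, z up.
- stake_square: a free-standing steel doming stake: an upright plain dark cylinder 36 mm across and 40 mm tall, a thin dark neck 12 mm across, and on top a square flat-topped block 28 x 28 x 16 mm (a look-alike, not wanted); 66 mm tall in all, about 0.42 kg (varies by a fifth). Origin at the centre of its underside, z up.
- stake_cone: a free-standing steel doming stake: an upright plain dark cylinder 36 mm across and 40 mm tall, a thin dark neck 12 mm across, and on top a pointed cone 30 mm across and 26 mm high (a look-alike, not wanted); 74 mm tall in all, about 0.37 kg (varies by a fifth). Origin at the centre of its underside, z up.
- caddy: shallow light-wood caddy, fixed, any yaw; 78 mm (its x) by 255 mm (its y), origin at the centre of its underside, z up. Floor 5 mm thick; walls and partitions 5 mm thick, tops at 14 mm. Four cells in a row along y, at x = 0, each 68 mm wide in x: big square cell (68 x 68 mm) centred at y = -88.5 mm, then three small cells (54 mm long in y) at y = -22.5, +36.5, +95.5 mm.
- tin: top one of three closed round aluminium parts tins in the spring holder: 46 mm across, 24 mm tall, 0.05 kg, pale disc in its lid; origin at the centre of its underside, z up. At the start its upper 16 mm stick out above the holder's rim, its underside 68 mm above the bench.
- dispenser: spring-loaded tin holder, fixed: upright open aluminium tube, 58 mm across outside, 50 mm inside, rim 76 mm above the bench, on a black foot 80 mm across. Origin at the centre of the foot's underside, z up. Inside, a soft spring plate (about 20 N/m) carries the stack, so the next tin rises to the top one's place when that is lifted off.
- lifter (a joint): height in m of the spring plate in the tin holder above its start: 0 with three tins, about 0.024 with two, about 0.048 with one.
Things that resemble listed ones, but are neither listed nor needed, are in the scene too. What is shaped like the stake_medium but orange, pink or yellow is not meant.

How it is judged (in metres and radians):
At the end, for the whole second after the job is handed in: Ball stakes upright (7 deg) on their cells' floors in size order (centre within 12 mm along, 22 mm across the row), tin flat in the big cell (within 14 mm); other two stakes upright within 30 mm of their start; two tins left on the spring plate (14 to 34 mm above its start); all at rest (x of stake_large in the frame of caddy between -0.022 and 0.022 m and y of stake_large in the frame of caddy between -0.0345 and -0.0105 m and z of stake_large in the frame of caddy between 0.002 and 0.009 m and angle between each of stake_large, stake_medium, stake_small, tin, stake_square, stake_cone's own z axis and vertical below 0.12 rad and linear speed of each of stake_large, stake_medium, stake_small, tin, stake_square, stake_cone below 0.02 m/s and angular speed of each of stake_large, stake_medium, stake_small, tin below 0.2 rad/s and x of stake_medium in the frame of caddy between -0.022 and 0.022 m and y of stake_medium in the frame of caddy between 0.0245 and 0.0485 m and z of stake_medium in the frame of caddy between 0.002 and 0.009 m and x of stake_small in the frame of caddy between -0.022 and 0.022 m and y of stake_small in the frame of caddy between 0.0835 and 0.1075 m and z of stake_small in the frame of caddy between 0.002 and 0.009 m and x of tin in the frame of caddy between -0.014 and 0.014 m and y of tin in the frame of caddy between -0.1025 and -0.0745 m and z of tin in the frame of caddy between 0.002 and 0.009 m and distance of each of stake_square, stake_cone from where it was at the start of the episode below 0.03 m and value of joint lifter between 0.014 and 0.034 m); the robot touches nothing.
It fails at once if the square-headed or the pointed stake is moved more than 30 mm or lifted or knocked over (distance of any of stake_square, stake_cone from where it was at the start of the episode above 0.03 m or angle between any of stake_square, stake_cone's own z axis and vertical above 0.6 rad).
It also fails if it takes over 112 s, if anything falls off the work surface, if the arm or the gripper's body presses on something with over 40 N, if the wrist force passes 120 N, or if a joint passes its speed limit or range.

## Working session

There is one attempt and no reset: what is moved stays moved. The work goes in short steps, Python scripts to look and compute and a shell command to move; the robot and the scene stay as the last step left them, time stands still between calls to the robot, and variables do not carry over. Pictures are saved under pics/ and viewed, about 12 in all and at most 16, crops included, and the job is handed in when it is done.

```bash
mkdir -p pics
cat > h.py <<'E'
import numpy as np, cv2
from plant import r, imaging
from scipy.spatial.transform import Rotation as R
def snap(n,f,crop=None,scale=1):
    im=imaging.get_image(n); o=im
    if crop: x0,y0,x1,y1=crop; o=im[y0:y1,x0:x1]
    if scale!=1: o=cv2.resize(o,None,fx=scale,fy=scale,interpolation=cv2.INTER_CUBIC)
    cv2.imwrite('pics/'+f,cv2.cvtColor(o,cv2.COLOR_RGB2BGR)); return im
def cal(n):
    c=imaging.get_calibration(n); return np.array(c['intrinsics'],float),np.array(c['dist'],float),np.array(c['xyz'],float),np.array(c['rotation'],float)
def ray(n,uv):
    K,d,t,Ro=cal(n)
    if Ro.shape!=(3,3): Ro=R.from_quat(Ro,scalar_first=True).as_matrix()
    p=cv2.undistortPoints(np.array([[uv]],float),K,d)[0,0]
    return t,Ro@np.array([p[0],p[1],1.])
def onz(n,uv,z):
    t,v=ray(n,uv); return t+v*(z-t[2])/v[2]
def proj(n,P):
    K,d,t,Ro=cal(n)
    if Ro.shape!=(3,3): Ro=R.from_quat(Ro,scalar_first=True).as_matrix()
    return cv2.projectPoints(np.array([P],float),cv2.Rodrigues(Ro.T)[0],-Ro.T@t,K,d)[0].reshape(-1,2)[0]
E
python3 - <<'E'
from h import *
snap('top','top0.png');snap('scene','scene0.png')
for n in('top','scene'):print(imaging.get_calibration(n))
print(r.get_obs())
E
```

```text
{'intrinsics': array([[520.7806553 ,   0.        , 314.05694057],
       [  0.        , 520.7806553 , 244.18593663],
       [  0.        ,   0.        ,   1.        ]]), 'dist': array([-0.07353768,  0.        ,  0.        ,  0.        ,  0.        ]), 'xyz': array([489.10936258,  11.23970489, 968.31821846]), 'rotation': array([-0.03434242,  0.71282474, -0.69820621,  0.05665314])}
{'intrinsics': array([[530.13806371,   0.        , 316.41687664],
       [  0.        , 530.13806371, 234.81671376],
       [  0.        ,   0.        ,   1.        ]]), 'dist': array([0.02456086, 0.        , 0.        , 0.        , 0.        ]), 'xyz': array([1036.72060665,  636.94719333,  645.35740521]), 'rotation': array([-0.13479719,  0.26130062,  0.85144893, -0.43426537])}
{'time_s': 0.1, 'joint_pos': array([-1.14900078e+00,  2.13298958e-01, -3.50086825e-02,  1.32349131e+00,
        1.67383556e-05,  1.57081191e+00]), 'joint_velocities': array([-0.00043124,  0.00028788,  0.00156661,  0.00069209, -0.00021088,
       -0.00057716]), 'joint_torque': array([-8.32972801e-04, -6.87247682e+01,  4.87806451e+01,  1.22211754e-02,
       -4.03378169e-05, -1.14125993e-05]), 'tool_pos': array([ 204.56085597, -455.85382667,  190.9647633 ]), 'eef_rot': array([-4.91957366e-04,  9.77844879e-01,  2.09330218e-01, -9.67639989e-05]), 'ft_force': array([-0.52237942, -0.5085715 ,  0.26572054]), 'ft_torque': array([-0.01237781,  0.00464969, -0.01013991]), 'opening': 0.997560278323987}
```

View pics/top0.png

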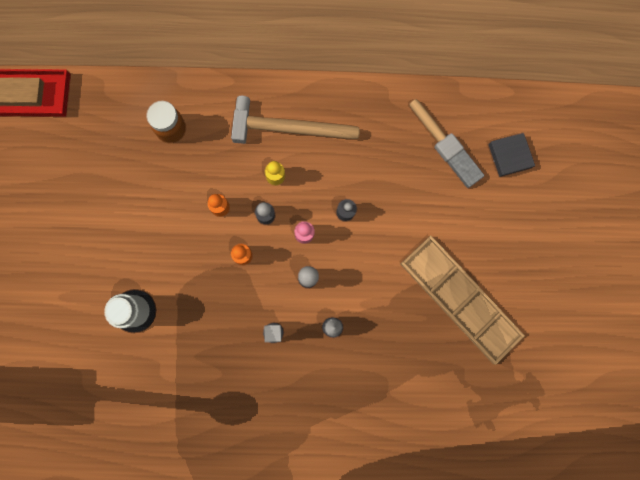

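View pics/scene0.png

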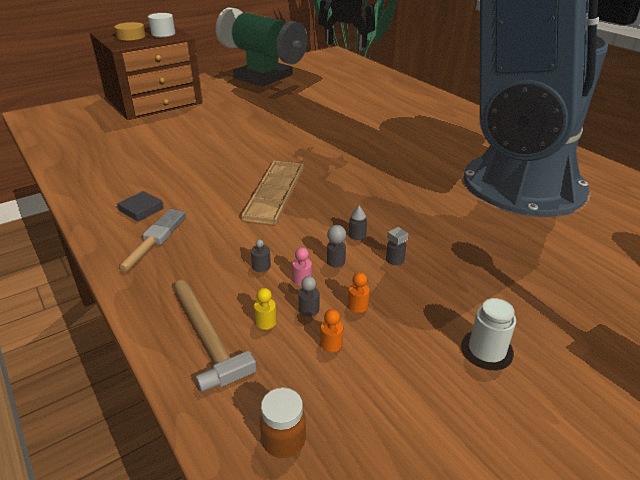

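Top view: the big cell end of the caddy is at about (433,262) and its other end at (497,335). Candidates:
- **Large ball:** (308,277)
- **Medium ball:** (264,211). Look-alikes are orange (217,203) and (241,254), pink (304,231) and yellow (275,172).
- **Small ball:** (346,208)
- **Not wanted:** square (273,333) and cone (333,327)
- **Tin in its holder:** (122,311). The brown jar at (165,115) is not meant.

Next is one close crop, with measurements.

```bash
cat > m.py <<'E'
from h import *
top=snap('top','top1.png',(190,150,390,350),3); sc=snap('scene','s1.png')
def blob(im,c,rad,m):
    yy,xx=np.mgrid[:480,:640]; k=(m&(np.hypot(xx-c[0],yy-c[1])<rad)).astype(np.uint8)
    n,l,s,ce=cv2.connectedComponentsWithStats(k); i=1+np.argmax(s[1:,4]); return ce[i],s[i]
hs=cv2.cvtColor(top,cv2.COLOR_RGB2HSV); hq=cv2.cvtColor(sc,cv2.COLOR_RGB2HSV)
g=lambda h:(h[...,1]<70)
tops={'L':((308,277),(337,235),66),'M':((264,211),(309,285),60.5),'S':((346,208),(260,244),55.5),'sq':((273,333),(398,236),66),'co':((333,327),(358,213),60)}
for n,(a,b,z) in tops.items():
    ca,sa=blob(top,a,22,g(hs)); cb,sb=blob(sc,b,40,g(hq))
    print(n,'top blob',ca.round(1),sa,'at headz',onz('top',a,z).round(1),'scene',sb,'headscene',onz('scene',b,z).round(1))
E
python3 m.py
python3 - <<'E'
from h import *
# caddy outline by mask
import cv2
im=imaging.get_image('top'); 
for p in[(450,285),(433,262),(431,238),(600,300)]: print(p,cv2.cvtColor(im,cv2.COLOR_RGB2HSV)[p[1],p[0]])
for n,c in(('tin',(120,311)),): print(onz('top',c,92), onz('scene',(497,307),92))
E
```

```text
L top blob [307.7 276.5] [298 267  20  21 333] at headz [548.7  -6.8  66. ] scene [327 225  19  42 648] headscene [554.3  -2.1  66. ]
M top blob [264.4 212.6] [255 202  19  22 321] at headz [664.2  73.3  60.5] scene [299 276  20  40 593] headscene [671.7  80.5  60.5]
S top blob [346.  209.5] [337 200  19  21 314] at headz [674.2 -72.5  55.5] scene [251 240  19  32 453] headscene [680.5 -70.4  55.5]
sq top blob [272.8 332.7] [264 323  19  20 320] at headz [451.5  51.2  66. ] scene [386 227  22  38 583] headscene [462.2  63.9  66. ]
co top blob [332.2 327. ] [322 318  21  19 307] at headz [463.4 -51.8  60. ] scene [349 206  18  34 445] headscene [470.5 -45.8  60. ]
(450, 285) [ 16 121 158]
(433, 262) [ 16 123 186]
(431, 238) [ 16 122 211]
(600, 300) [ 12 161 165]
[483.09728162 306.44013028  92.        ] [485.5232384  308.96633512  92.        ]
```

View pics/top1.png

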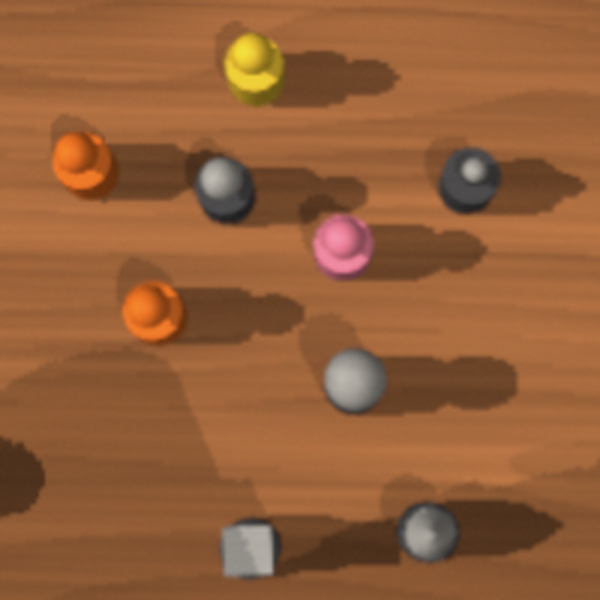

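```bash
cat > c.py <<'E'
from h import *
from scipy.optimize import least_squares
def tri(a,b,z):
    p,q=onz('top',a,z),onz('scene',b,z); 
    t1,v1=ray('top',a);t2,v2=ray('scene',b); s=np.linalg.lstsq(np.c_[v1,-v2],t2-t1,rcond=None)[0]
    print('  top',p[:2].round(1),'scene',q[:2].round(1),'tri',((t1+v1*s[0]+t2+v2*s[1])/2).round(1))
for n,a,b,z in(('L',(308,276.3),(337,234),66),('M',(262.8,209.1),(309,284),60.5),('S',(347.7,206.4),(260,243.5),55.5),('cone',(332.4,326.7),(358,205),74)):
    print(n); tri(a,b,z)
im=imaging.get_image('top');h=cv2.cvtColor(im,cv2.COLOR_RGB2HSV).astype(int)
m=((h[...,1]<145)&(h[...,0]>12)&(h[...,0]<22)).astype(np.uint8); m[:,:380]=0;m[:220]=0;m[380:]=0
m=cv2.morphologyEx(m,cv2.MORPH_CLOSE,np.ones((7,7)));m=cv2.morphologyEx(m,cv2.MORPH_OPEN,np.ones((5,5)))
ct=max(cv2.findContours(m,0,2)[0],key=cv2.contourArea)
P=np.array([onz('top',c[0],14)[:2] for c in ct],np.float32)
rc=cv2.minAreaRect(P);b=cv2.boxPoints(rc);print('caddy',rc,b.round(1))
for c in b: print(proj('top',[*c,14]).round(1))
# tin
hs=h;k=((h[...,1]<40)&(h[...,2]>150)).astype(np.uint8);k[:,:95]=0;k[:,165:]=0;k[:280]=0;k[345:]=0
c=max(cv2.findContours(k,0,2)[0],key=cv2.contourArea);print('tin blob',cv2.minEnclosingCircle(c),cv2.boundingRect(c))
y=R.from_quat(r.get_obs()['eef_rot'],scalar_first=True).as_matrix();print(y.round(3))
a=cv2.resize(im[285:340,95:165],None,fx=5,fy=5);d=cv2.resize(im[225:375,390:540],None,fx=3,fy=3)
e=cv2.resize(imaging.get_image('scene')[290:375,450:530],None,fx=4,fy=4)
o=np.zeros((600,800,3),np.uint8);o[:275,:350]=a;o[:450,350:800]=d;o[276:600,:320]=e[:324];cv2.imwrite('pics/c.png',o[...,::-1])
E
python3 c.py
```

```text
L
  top [549.9  -6.7] scene [552.4  -4.6] tri [550.3  -7.   63.7]
M
  top [667.5  75.5] scene [670.3  78.5] tri [668.3  75.7  57.4]
S
  top [677.2 -75.5] scene [679.7 -71.7] tri [677.8 -75.8  52.2]
cone
  top [464.3 -49.8] scene [466.4 -52.3] tri [465.5 -50.9  74.3]
caddy ((516.1602172851562, -294.7431640625), (256.49041748046875, 82.34194946289062), 43.55348205566406) [[ 394.8 -353.3]
 [ 451.6 -412.9]
 [ 637.5 -236.2]
 [ 580.7 -176.5]]
[494.2 366. ]
[524.9 335.1]
[430.7 233.9]
[399.3 263.4]
tin blob ((121.19811248779297, 310.6697998046875), 16.76700210571289) (105, 294, 27, 34)
[[ 0.912  0.409 -0.   ]
 [ 0.409 -0.912  0.   ]
 [-0.    -0.    -1.   ]]
```

View pics/c.png

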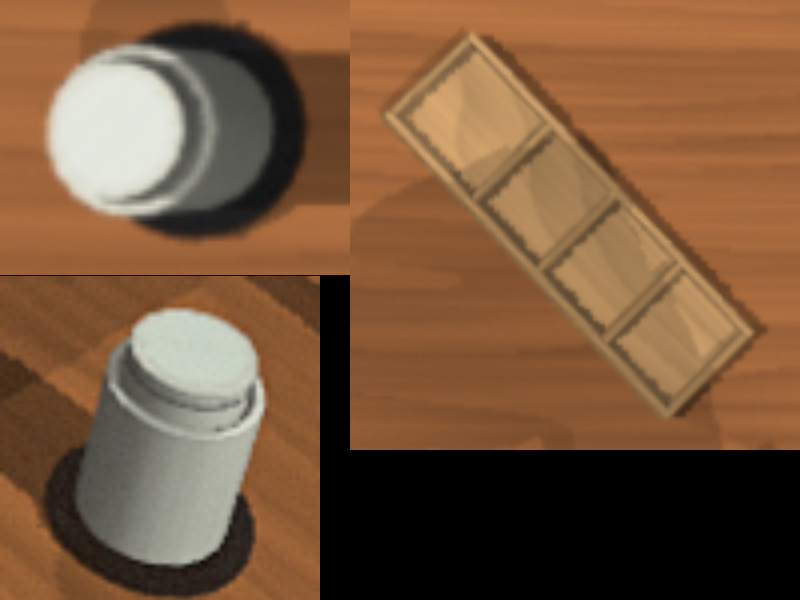

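Run:
```python
from h import *
c=[(430.4,237),(401.4,262.7),(496.4,362.4),(525,335)]
Q=np.array([onz('top',p,14)[:2] for p in c]);print(Q.round(1))
C=Q.mean(0);ey=(Q[2]+Q[3]-Q[0]-Q[1]);print('len',np.linalg.norm(ey)/2,'wid',np.linalg.norm(Q[0]-Q[1]));ey/=np.linalg.norm(ey);ex=np.array([ey[1],-ey[0]])
print('C',C,'ex',ex,'ey',ey)
for y in(-88.5,-22.5,36.5,95.5):print(y,(C+ey*y).round(1))
for z in(92,): print('tin',onz('top',(117.9,310.6),z).round(1),onz('scene',(498.3,308.6),z).round(1))
for t,ax in(('jaw angle to ex deg',ex),):
    m=R.from_quat(r.get_obs()['eef_rot'],scalar_first=True).as_matrix()
    print(t,np.degrees(np.arctan2(ax[1],ax[0])),'tool y ang',np.degrees(np.arctan2(m[1,1],m[0,1])), 'tool x ang',np.degrees(np.arctan2(m[1,0],m[0,0])))
```

```text
[[ 631.6 -235.5]
 [ 582.1 -180.5]
 [ 401.4 -357.5]
 [ 451.8 -413.2]]
len 252.9194884978651 wid 73.99278325540891
C [ 516.7274739  -296.67813583] ex [-0.70143927  0.71272923] ey [-0.71272923 -0.70143927]
-88.5 [ 579.8 -234.6]
-22.5 [ 532.8 -280.9]
36.5 [ 490.7 -322.3]
95.5 [ 448.7 -363.7]
tin [483.7 310.   92. ] [486.6 312.3  92. ]
jaw angle to ex deg 134.54259080989104 tool y ang -65.83340871767322 tool x ang 24.166591285922767
```

```bash
cat > to.py <<'E'
from h import *
import sys
# target x y z(mm) [jaw angle deg] -> shift in tool axes (m) and turn (deg); tool assumed pointing down
a=list(map(float,sys.argv[1:])); o=r.get_obs()
m=R.from_quat(o['eef_rot'],scalar_first=True).as_matrix()
d=m.T@(np.array(a[:3])-o['tool_pos'])/1000
j=a[3] if len(a)>3 else -45.5
now=np.degrees(np.arctan2(m[1,1],m[0,1])); t=-(((j-now)+90)%180-90)
print('shift',d.round(4),'len',np.linalg.norm(d).round(3),'turn',round(t,1),'| pos',o['tool_pos'].round(1),'jaw',now.round(1),'q',o['joint_pos'].round(2),'F',o['ft_force'].round(1),'op',round(o['opening'],3),'t',o['time_s'])
E
python3 to.py 551 -5.5 150
```

```text
shift [ 0.5005 -0.2693  0.0414] len 0.57 turn -20.3 | pos [ 204.7 -456.1  191.3] jaw -65.8 q [-1.15  0.21 -0.03  1.32 -0.    1.57] F [ 0.5 -0.2  0.4] op 1.0 t 0.35
```

```bash
python3 -m inch '[0.02,-0.011,0.002,-1,0.06,-0.032,0.005,-3,0.1,-0.054,0.009,-6,0.15,-0.081,0.013,-9,0.2,-0.108,0.017,-12,0.25,-0.135,0.021,-15,0.3,-0.162,0.025,-18,0.34,-0.183,0.029,-20.3,0.38,-0.205,0.032,-20.3,0.42,-0.226,0.035,-20.3,0.45,-0.242,0.038,-20.3,0.475,-0.256,0.04,-20.3,0.49,-0.264,0.041,-20.3,0.5005,-0.2693,0.0414,-20.3,0.5005,-0.2693,0.0414,-20.3,0.5005,-0.2693,0.0414,-20.3]' 0.3
python3 to.py 551 -5.5 100
python3 - <<'E'
from h import *
snap('scene','s2.png',(230,90,430,300),2.8)
E
```

```text
time_s: 1.95
tool_pos: [550.7, -6.5, 150.2]
eef_rot: [0.0, 0.926, 0.378, -0.0]
ft_force: [0.6, 0.5, -0.2]
opening: 0.7
shift [ 0.0009 -0.0005  0.0502] len 0.05 turn -0.1 | pos [550.7  -6.5 150.2] jaw -45.6 q [-0.01  0.33  0.01  1.26 -0.    2.35] F [ 0.6  0.5 -0.2] op 0.7 t 1.95
```

View pics/s2.png

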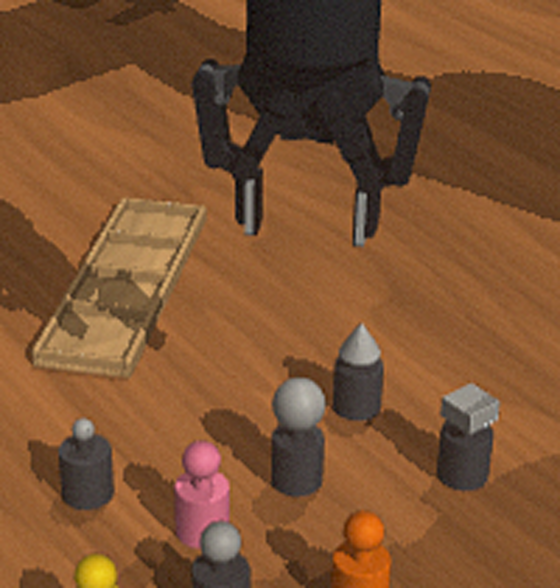

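The fingers hang above the large ball in the scene crop: tips at crop (250,237) and (362,243), ball at (299,404). I'll use the tips to check the camera offset.

Run:
```python
from h import *
for z in(150,155,160): print(z,proj('scene',[550.7,-6.5,z]).round(1),'obs',(230+306/2.8,90+240/2.8))
print('ball', proj('scene',[551,-5.5,66]), (230+299/2.8,90+404/2.8))
```

```text
150 [338.4 194.9] obs (339.2857142857143, 175.71428571428572)
155 [338.5 192.5] obs (339.2857142857143, 175.71428571428572)
160 [338.5 190. ] obs (339.2857142857143, 175.71428571428572)
ball [337.35492693 233.52547379] (336.7857142857143, 234.2857142857143)
```

```bash
python3 - <<'E'
from h import *
for z in(185,223,260): print(z,proj('scene',[550.7,-6.5,z]).round(1))
s=snap('scene','s3.png',(230,90,430,300),2.8);snap('top','t3.png',(220,180,400,340),3)
E
python3 -m inch '[0,0,0.01,0,0,0,0.03,0,0.001,0,0.04,0,0.001,0,0.04,0,0.001,0,0.04,0]'
python3 - <<'E'
from h import *
import cv2
a=imaging.get_image('scene')[130:300,250:430];b=imaging.get_image('top')[180:350,220:400]
cv2.imwrite('pics/ab.png',cv2.resize(np.hstack([a,b]),None,fx=2.2,fy=2.2)[...,::-1]);print(r.get_obs()['tool_pos'])
for z in(110,185): print(proj('scene',[551,-5.5,z]),proj('top',[551,-5.5,z]))
E
```

```text
185 [338.9 177.7]
223 [339.5 158.1]
260 [340.2 138.1]
time_s: 2.6
tool_pos: [551.7, -5.0, 110.2]
eef_rot: [-0.0, 0.926, 0.378, -0.0]
ft_force: [-0.4, -0.5, 0.2]
opening: 0.703
[552.21042811  -4.90362731 110.71615404]
[337.97816237 213.92215006] [307.82565424 273.84048774]
[339.12504333 177.96278483] [308.86751046 270.27920682]
```

View pics/ab.png

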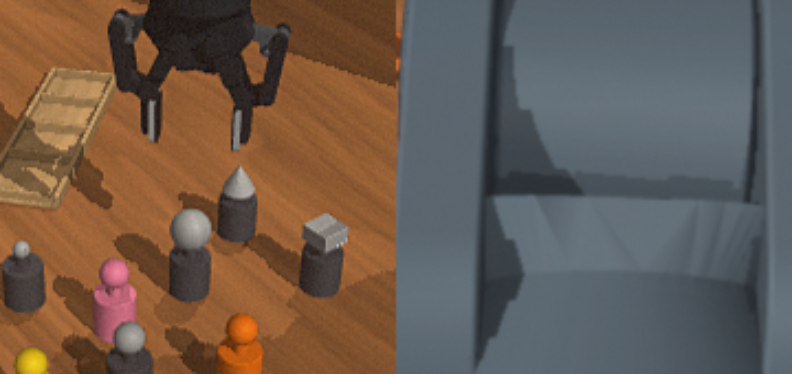

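Fingertip midpoint is at scene (338.6,197), about 17 px above where the reported TCP projects. I'll check this in both cameras from the side, where the arm doesn't block the top view.

```bash
python3 to.py 620 -230 130
```

```text
shift [-0.1093  0.2081 -0.0192] len 0.236 turn -0.0 | pos [552.2  -4.9 110.7] jaw -45.5 q [-0.01  0.35 -0.06  1.16 -0.    2.36] F [ 0.3 -0.3  0.3] op 0.702 t 2.7
```

```bash
python3 -m inch '[0,0,-0.02,0,-0.02,0.04,-0.02,0,-0.04,0.08,-0.02,0,-0.065,0.125,-0.02,0,-0.09,0.17,-0.02,0,-0.105,0.2,-0.02,0,-0.109,0.208,-0.02,0,-0.109,0.208,-0.02,0,-0.109,0.208,-0.02,0]'
python3 - <<'E'
from h import *
a=imaging.get_image('scene')[60:230,180:360];b=imaging.get_image('top')[200:370,370:550]
cv2.imwrite('pics/ab2.png',cv2.resize(np.hstack([a,b]),None,fx=2.2,fy=2.2)[...,::-1]);p=r.get_obs()['tool_pos'];print(p)
for dz in(0,10,20,36): print(dz,proj('scene',p+[0,0,dz])-[180,60],proj('top',p+[0,0,dz])-[370,200])
E
```

```text
time_s: 3.6
tool_pos: [619.7, -228.8, 130.3]
eef_rot: [-0.0, 0.926, 0.379, 0.0]
ft_force: [-0.6, -0.7, -0.9]
opening: 0.698
[ 619.72852776 -228.28314973  130.49179924]
0 [ 65.71501547 105.25019109] [74.0493628  34.00623815]
10 [ 65.3344742  100.82882439] [75.75926903 33.1021865 ]
20 [64.94942515 96.35769648] [77.50903425 32.17693195]
36 [64.3237593 89.0981529] [80.39507805 30.65054164]
```

View pics/ab2.png

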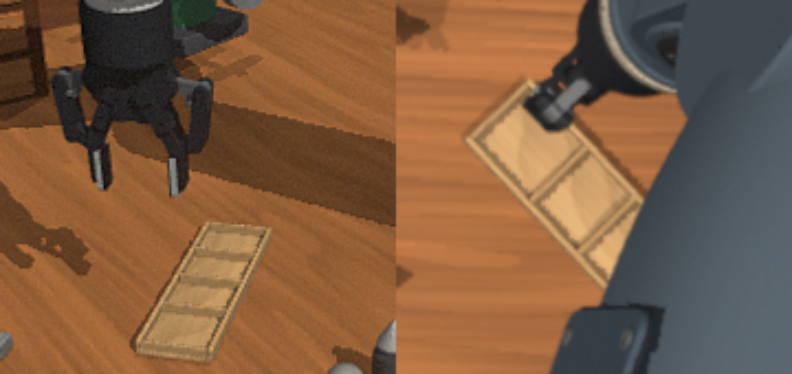

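```bash
cat > g.py <<'E'
from h import *
import sys
a=imaging.get_image('scene')[60:230,180:360]; np.save('pics/'+sys.argv[1],a); p=r.get_obs()['tool_pos']; print(p.round(1),r.get_obs()['opening'])
E
python3 -m inch '[0,0,0,0,0,0,0,0,0,0,0,0,0,0,0,0]' 0.5; python3 g.py a5
python3 -m inch '[0,0,0,0,0,0,0,0,0,0,0,0,0,0,0,0,0,0,0,0]' 1; python3 g.py a10
python3 -m inch '[0,0,0,0,0,0,0,0,0,0,0,0,0,0,0,0,0,0,0,0,0,0,0,0]' 0.3
python3 -c "
import numpy as np,cv2
cv2.imwrite('pics/g.png',cv2.resize(np.hstack([np.load('pics/a5.npy'),np.load('pics/a10.npy')]),None,fx=2.2,fy=2.2)[...,::-1])"
```

```text
time_s: 4.1
tool_pos: [619.7, -229.4, 130.1]
eef_rot: [0.0, 0.926, 0.378, 0.0]
ft_force: [-1.0, -0.9, -0.1]
opening: 0.499
[ 619.7 -229.5  130. ] 0.5002897205314227
time_s: 4.65
tool_pos: [619.7, -229.7, 130.0]
eef_rot: [-0.0, 0.926, 0.378, 0.0]
ft_force: [-0.2, 0.3, 0.4]
opening: 0.004
[ 619.7 -229.7  130. ] -0.00041645818984677706
time_s: 5.3
tool_pos: [619.7, -229.7, 130.0]
eef_rot: [-0.0, 0.926, 0.378, 0.0]
ft_force: [0.1, 0.3, 0.1]
opening: 0.699
```

View pics/g.png

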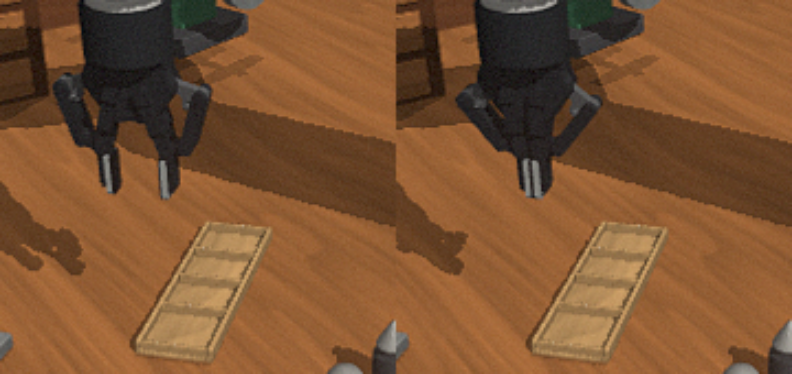

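Even shut, the tips sit about 36 mm higher than the reported TCP, and the gripper body shows the same offset. I'll go down at the large stake to a height that is safe either way, then look again.

```bash
python3 to.py 551 -5.5 110;python3 to.py 551 -5.5 18
```

```text
shift [ 0.108  -0.2081  0.02  ] len 0.235 turn -0.0 | pos [ 619.7 -229.7  130. ] jaw -45.5 q [-0.35  0.57  0.34  1.34  0.    2.01] F [0.1 0.3 0.1] op 0.699 t 5.3
shift [ 0.108  -0.2081  0.112 ] len 0.26 turn -0.0 | pos [ 619.7 -229.7  130. ] jaw -45.5 q [-0.35  0.57  0.34  1.34  0.    2.01] F [0.1 0.3 0.1] op 0.699 t 5.3
```

```bash
python3 -m inch '[0.02,-0.04,0,0,0.042,-0.08,0,0,0.065,-0.125,0,0,0.09,-0.17,0,0,0.105,-0.2,0,0,0.108,-0.208,0.01,0,0.108,-0.208,0.02,0,0.108,-0.208,0.04,0,0.108,-0.208,0.06,0,0.108,-0.208,0.08,0,0.108,-0.208,0.095,0,0.108,-0.208,0.105,0,0.108,-0.208,0.112,0,0.108,-0.208,0.112,0,0.108,-0.208,0.112,0]'
python3 - <<'E'
from h import *
snap('scene','s5.png',(230,110,430,300),3); p=r.get_obs()['tool_pos'];print(p)
for dz in(0,36): print(dz,(proj('scene',p+[0,0,dz])-[230,110])*3)
E
```

```text
time_s: 6.8
tool_pos: [551.4, -5.8, 18.4]
eef_rot: [0.0, 0.926, 0.378, 0.0]
ft_force: [0.5, 0.5, -0.0]
opening: 0.696
[551.61535569  -5.71510697  18.63718394]
0 [319.18736076 430.71087125]
36 [320.6029014  385.42546272]
```

View pics/s5.png

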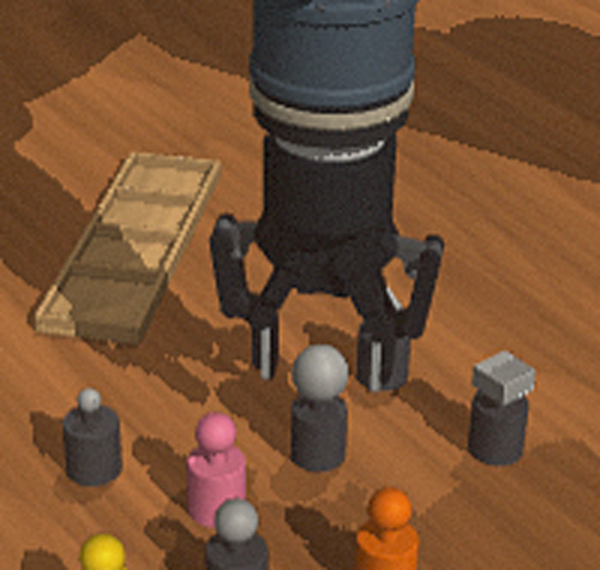

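The ball is level with the pads just above the tips (tips at crop (265,377) and (375,388), ball at (320,372)), so the tips really are at about z = 55 mm. The top view had already ruled out a sideways offset. I'll go down carefully and watch the force.

```bash
python3 -m inch '[0,0,0.005,0,0,0,0.01,0,0,0,0.014,0,0,0,0.016,0,0,0,0.017,0]'; python3 -m inch '[0,0,0.001,0,0,0,0.002,0,0,0,0.003,0,0,0,0.004,0]'
```

```text
time_s: 7.35
tool_pos: [550.9, -5.6, 0.7]
eef_rot: [-0.0, 0.926, 0.378, -0.0]
ft_force: [-0.1, -0.1, -0.5]
opening: 0.703
time_s: 7.75
tool_pos: [551.1, -5.6, -3.0]
eef_rot: [0.0, 0.926, 0.378, 0.0]
ft_force: [0.4, -0.3, -0.1]
opening: 0.699
```

```bash
python3 -m inch '[0,0,0.004,0,0,0,0.008,0,0,0,0.011,0,0,0,0.013,0,0,0,0.014,0,0,0,0.014,0]'; python3 -m inch '[0,0,0,0,0,0,0,0,0,0,0,0,0,0,0,0,0,0,0,0,0,0,0,0,0,0,0,0]' 0.9; python3 -m inch '[0,0,-0.003,0,0,0,-0.008,0,0,0,-0.02,0,0,0,-0.035,0,0,0,-0.05,0,0,0,-0.06,0,0,0,-0.06,0,0,0,-0.06,0]'
python3 - <<'E'
from h import *
snap('scene','s6.png',(230,110,430,300),2.2); print(r.get_obs()['tool_pos'])
E
python3 to.py 532.8 -280 48
```

```text
time_s: 8.35
tool_pos: [551.0, -5.6, -17.1]
eef_rot: [-0.0, 0.926, 0.378, -0.0]
ft_force: [0.1, -0.0, 0.2]
opening: 0.698
time_s: 9.05
tool_pos: [551.5, -5.7, -16.5]
eef_rot: [0.0, 0.926, 0.378, 0.0]
ft_force: [-1.8, -1.7, 7.2]
opening: 0.397
time_s: 9.85
tool_pos: [551.0, -5.5, 42.9]
eef_rot: [-0.0, 0.926, 0.378, 0.0]
ft_force: [-0.1, 0.8, -5.6]
opening: 0.395
[550.70479897  -5.53933479  42.51642163]
shift [-0.205   0.1833 -0.0055] len 0.275 turn -0.0 | pos [550.7  -5.5  42.5] jaw -45.5 q [-0.01  0.39 -0.18  1.    0.    2.36] F [ 0.4 -0.5 -6.6] op 0.395 t 9.9
```

View pics/s6.png

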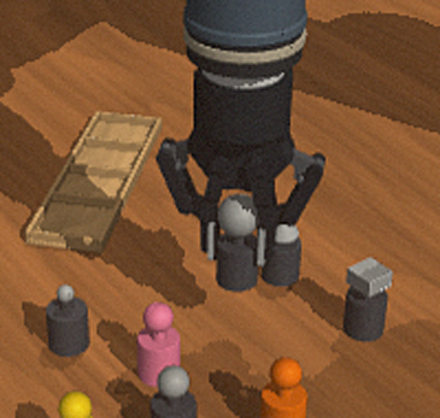

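Lifted: the large stake hangs upright between the pads. Next is cell 1.

```bash
python3 -m inch '[-0.01,0.009,0,0,-0.03,0.027,0,0,-0.056,0.05,0,0,-0.085,0.076,0,0,-0.115,0.103,0,0,-0.145,0.13,0,0,-0.17,0.152,0,0,-0.188,0.168,0,0,-0.199,0.178,0,0,-0.205,0.183,0,0,-0.205,0.183,0,0,-0.205,0.183,0,0]'; python3 to.py 533.5 -280 -11
python3 - <<'E'
from h import *
a=imaging.get_image('scene')[120:260,220:340];b=imaging.get_image('top')[220:360,400:540]
cv2.imwrite('pics/p1.png',cv2.resize(np.hstack([a,b]),None,fx=3,fy=3)[...,::-1])
E
```

```text
time_s: 11.1
tool_pos: [533.0, -278.9, 42.9]
eef_rot: [-0.0, 0.926, 0.379, -0.0]
ft_force: [-1.3, 1.0, -5.0]
opening: 0.398
shift [-0.0004  0.0012  0.0539] len 0.054 turn 0.0 | pos [ 533.  -278.9   42.9] jaw -45.5 q [-0.48  0.49 -0.03  1.06  0.    1.88] F [-1.3  1.  -5. ] op 0.398 t 11.1
```

View pics/p1.png

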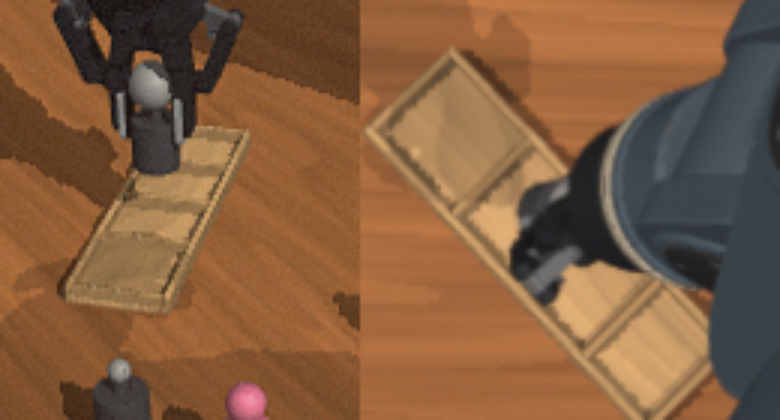

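```bash
python3 -m inch '[0,0.001,0.01,0,0,0.001,0.025,0,0,0.001,0.038,0,0,0.001,0.045,0,0,0.001,0.049,0,0,0.001,0.052,0,0,0.001,0.0535,0,0,0.001,0.0535,0]'; python3 -m inch '[0,0,0,0,0,0,0,0,0,0,0,0,0,0,0,0,0,0,0,0]' 0.3;  python3 -m inch '[0,0,-0.01,0,0,0,-0.03,0,0,0,-0.06,0,0,0,-0.09,0,0,0,-0.1,0,0,0,-0.1,0]'; python3 to.py 669.3 77 80;python3 to.py 669.3 77 -17
```

```text
time_s: 12.0
tool_pos: [533.8, -280.6, -10.3]
eef_rot: [0.0, 0.926, 0.378, 0.0]
ft_force: [-0.4, -0.3, -6.0]
opening: 0.401
time_s: 12.5
tool_pos: [533.8, -280.5, -10.3]
eef_rot: [0.0, 0.926, 0.378, 0.0]
ft_force: [-0.8, 0.4, 0.3]
opening: 0.701
time_s: 13.1
tool_pos: [534.7, -281.0, 91.4]
eef_rot: [0.001, 0.926, 0.378, 0.001]
ft_force: [-0.0, 0.0, 0.2]
opening: 0.696
shift [ 0.3469 -0.1612  0.0113] len 0.383 turn -0.0 | pos [ 534.7 -281.    91.4] jaw -45.5 q [-0.48  0.46  0.06  1.17 -0.    1.88] F [-0.   0.   0.2] op 0.696 t 13.1
shift [ 0.3468 -0.1615  0.1083] len 0.398 turn -0.0 | pos [ 534.7 -281.    91.4] jaw -45.5 q [-0.48  0.46  0.06  1.17 -0.    1.88] F [-0.   0.   0.2] op 0.696 t 13.1
```

```bash
python3 -m inch '[0.02,-0.009,0,0,0.06,-0.028,0,0,0.1,-0.047,0,0,0.14,-0.065,0,0,0.18,-0.084,0,0,0.22,-0.102,0,0,0.26,-0.121,0,0,0.3,-0.139,0,0,0.33,-0.154,0,0,0.347,-0.161,0,0,0.347,-0.161,0,0,0.347,-0.161,0.015,0,0.347,-0.161,0.04,0,0.347,-0.161,0.07,0,0.347,-0.161,0.09,0,0.347,-0.161,0.1,0,0.347,-0.161,0.106,0,0.347,-0.161,0.108,0,0.347,-0.161,0.108,0]'; python3 -m inch '[0,0,0,0,0,0,0,0,0,0,0,0,0,0,0,0,0,0,0,0,0,0,0,0]' 0.9; python3 -m inch '[0,0,-0.003,0,0,0,-0.008,0,0,0,-0.02,0,0,0,-0.045,0,0,0,-0.075,0,0,0,-0.1,0,0,0,-0.11,0,0,0,-0.11,0,0,0,-0.11,0]'; python3 to.py 492 -321.5 93
python3 - <<'E'
from h import *
snap('scene','s7.png',(200,80,440,300),2.2); print(r.get_obs()['tool_pos'])
E
```

```text
time_s: 15.0
tool_pos: [668.9, 77.4, -17.9]
eef_rot: [0.0, 0.926, 0.378, 0.0]
ft_force: [0.5, -0.0, 0.5]
opening: 0.704
time_s: 15.6
tool_pos: [669.3, 77.5, -17.2]
eef_rot: [0.0, 0.926, 0.378, 0.001]
ft_force: [-2.4, -0.4, 6.5]
opening: 0.395
time_s: 16.5
tool_pos: [668.1, 77.5, 90.5]
eef_rot: [-0.0, 0.926, 0.378, -0.001]
ft_force: [-0.0, 0.1, -4.2]
opening: 0.396
shift [-0.4051  0.1614 -0.0023] len 0.436 turn -0.0 | pos [668.1  77.5  90.5] jaw -45.5 q [0.12 0.61 0.3  1.26 0.   2.48] F [-0.   0.1 -4.2] op 0.396 t 16.5
[667.75803048  77.42157835  89.99360685]
```

View pics/s7.png

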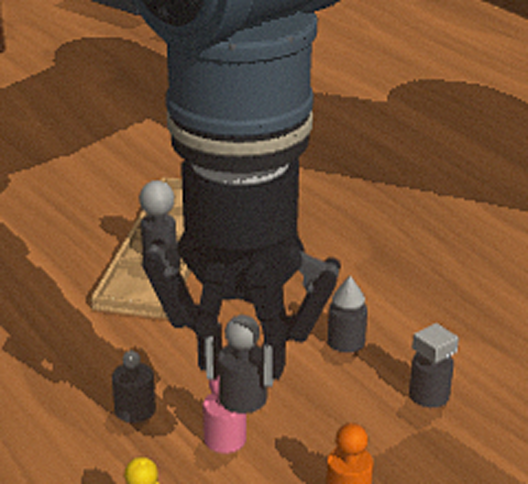

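```bash
python3 -m inch '[-0.01,0.004,0,0,-0.03,0.012,0,0,-0.06,0.024,0,0,-0.1,0.04,0,0,-0.14,0.056,0,0,-0.18,0.072,0,0,-0.22,0.088,0,0,-0.26,0.104,0,0,-0.3,0.12,0,0,-0.34,0.136,0,0,-0.37,0.148,0,0,-0.39,0.156,0,0,-0.4,0.16,0,0,-0.405,0.1615,0,0,-0.405,0.1615,0,0,-0.405,0.1615,0,0]'; python3 to.py 492 -321.5 -11
```

```text
time_s: 18.15
tool_pos: [492.8, -320.6, 91.4]
eef_rot: [-0.0, 0.926, 0.379, 0.0]
ft_force: [-0.0, 0.4, -4.2]
opening: 0.392
shift [-1.200e-03  1.000e-04  1.024e-01] len 0.102 turn 0.0 | pos [ 492.8 -320.6   91.4] jaw -45.5 q [-0.58  0.43  0.01  1.15  0.    1.79] F [-0.   0.4 -4.2] op 0.392 t 18.15
```

```bash
python3 -m inch '[-0.001,0,0.015,0,-0.001,0,0.04,0,-0.001,0,0.065,0,-0.001,0,0.085,0,-0.001,0,0.095,0,-0.001,0,0.1,0,-0.001,0,0.102,0,-0.001,0,0.102,0]'; python3 -m inch '[0,0,0,0,0,0,0,0,0,0,0,0,0,0,0,0,0,0,0,0]' 0.3;  python3 -m inch '[0,0,-0.01,0,0,0,-0.03,0,0,0,-0.06,0,0,0,-0.09,0,0,0,-0.11,0,0,0,-0.11,0]'; python3 to.py 678.5 -73.6 100;python3 to.py 678.5 -73.6 -18
```

```text
time_s: 18.95
tool_pos: [492.4, -322.3, -9.9]
eef_rot: [0.0, 0.926, 0.378, 0.0]
ft_force: [-0.3, 0.3, -3.0]
opening: 0.395
time_s: 19.45
tool_pos: [492.0, -322.2, -10.3]
eef_rot: [0.0, 0.926, 0.378, 0.0]
ft_force: [-1.0, -0.9, 0.3]
opening: 0.697
time_s: 20.05
tool_pos: [493.4, -323.2, 103.2]
eef_rot: [0.002, 0.926, 0.378, 0.001]
ft_force: [-0.1, -0.0, -0.6]
opening: 0.7
shift [ 0.3069 -0.0485  0.0033] len 0.311 turn -0.0 | pos [ 493.4 -323.2  103.2] jaw -45.5 q [-0.58  0.42  0.03  1.17 -0.    1.79] F [-0.1 -0.  -0.6] op 0.7 t 20.05
shift [ 0.3068 -0.0491  0.1213] len 0.334 turn -0.0 | pos [ 493.4 -323.2  103.2] jaw -45.5 q [-0.58  0.42  0.03  1.17 -0.    1.79] F [-0.1 -0.  -0.6] op 0.7 t 20.05
```

```bash
python3 -m inch '[0.02,-0.003,0,0,0.06,-0.01,0,0,0.1,-0.016,0,0,0.14,-0.022,0,0,0.18,-0.029,0,0,0.22,-0.035,0,0,0.26,-0.042,0,0,0.29,-0.046,0,0,0.307,-0.049,0,0,0.307,-0.049,0,0,0.307,-0.049,0.02,0,0.307,-0.049,0.05,0,0.307,-0.049,0.08,0,0.307,-0.049,0.1,0,0.307,-0.049,0.11,0,0.307,-0.049,0.116,0,0.307,-0.049,0.117,0,0.307,-0.049,0.117,0]'; python3 -m inch '[0,0,0,0,0,0,0,0,0,0,0,0,0,0,0,0,0,0,0,0,0,0,0,0]' 0.9; python3 -m inch '[0,0,-0.003,0,0,0,-0.008,0,0,0,-0.02,0,0,0,-0.045,0,0,0,-0.075,0,0,0,-0.1,0,0,0,-0.11,0,0,0,-0.11,0,0,0,-0.11,0]'; python3 to.py 450 -362.5 92
```

```text
time_s: 21.85
tool_pos: [677.2, -72.4, -16.6]
eef_rot: [0.0, 0.926, 0.378, 0.001]
ft_force: [-0.8, -0.2, 0.9]
opening: 0.702
time_s: 22.45
tool_pos: [677.5, -72.4, -16.1]
eef_rot: [0.001, 0.926, 0.378, 0.001]
ft_force: [-1.1, -0.1, 9.0]
opening: 0.392
time_s: 23.35
tool_pos: [676.2, -72.1, 91.5]
eef_rot: [-0.0, 0.926, 0.378, -0.001]
ft_force: [-0.9, 0.3, -3.8]
opening: 0.395
shift [-3.649e-01  4.880e-02 -3.000e-04] len 0.368 turn -0.0 | pos [676.2 -72.1  91.5] jaw -45.5 q [-0.11  0.63  0.33  1.28  0.    2.26] F [-0.9  0.3 -3.8] op 0.395 t 23.35
```

```bash
python3 -m inch '[-0.01,0.001,0,0,-0.03,0.004,0,0,-0.06,0.008,0,0,-0.1,0.013,0,0,-0.14,0.019,0,0,-0.18,0.024,0,0,-0.22,0.029,0,0,-0.26,0.035,0,0,-0.3,0.04,0,0,-0.33,0.044,0,0,-0.35,0.047,0,0,-0.36,0.048,0,0,-0.365,0.049,0,0,-0.365,0.049,0,0,-0.365,0.049,0,0]'; python3 to.py 450 -362.5 -11
python3 - <<'E'
from h import *
a=imaging.get_image('scene')[90:260,220:340];b=imaging.get_image('top')[220:390,390:540]
cv2.imwrite('pics/p2.png',cv2.resize(np.hstack([a,b]),None,fx=2.6,fy=2.6)[...,::-1])
E
```

```text
time_s: 24.85
tool_pos: [450.9, -362.1, 92.3]
eef_rot: [-0.0, 0.925, 0.379, 0.0]
ft_force: [1.1, -0.6, -2.8]
opening: 0.396
shift [-0.001  -0.0003  0.1033] len 0.103 turn 0.0 | pos [ 450.9 -362.1   92.3] jaw -45.5 q [-0.68  0.41 -0.02  1.15  0.    1.69] F [ 1.1 -0.6 -2.8] op 0.396 t 24.85
```

View pics/p2.png

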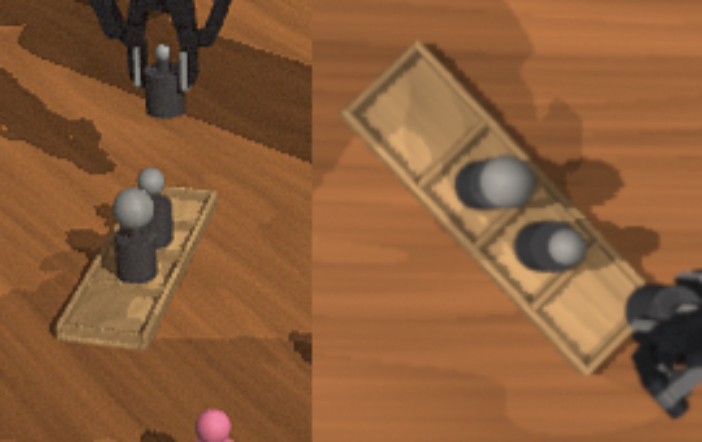

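```bash
python3 -m inch '[-0.001,0,0.015,0,-0.001,0,0.04,0,-0.001,0,0.065,0,-0.001,0,0.085,0,-0.001,0,0.095,0,-0.001,0,0.1,0,-0.001,0,0.103,0,-0.001,0,0.103,0]'; python3 -m inch '[0,0,0,0,0,0,0,0,0,0,0,0,0,0,0,0,0,0,0,0]' 0.3;  python3 -m inch '[0,0,-0.01,0,0,0,-0.03,0,0,0,-0.06,0,0,0,-0.09,0,0,0,-0.12,0,0,0,-0.15,0,0,0,-0.15,0,0,0,-0.15,0]'
python3 - <<'E'
from h import *
im=imaging.get_image('top')
# remeasure the tin lid & rim in top, robust colour threshold
h=cv2.cvtColor(im,cv2.COLOR_RGB2HSV).astype(int)
for T in(195,210,225):
    k=((h[...,1]<40)&(h[...,2]>T)).astype(np.uint8);k[:,:95]=0;k[:,165:]=0;k[:280]=0;k[345:]=0
    k=cv2.morphologyEx(k,cv2.MORPH_OPEN,np.ones((7,7)))
    c=max(cv2.findContours(k,0,2)[0],key=cv2.contourArea);print(T,cv2.fitEllipse(c),cv2.boundingRect(c))
E
python3 to.py 485.2 311.2 130
```

```text
time_s: 25.75
tool_pos: [450.2, -363.7, -10.0]
eef_rot: [0.0, 0.926, 0.378, 0.0]
ft_force: [0.1, -0.9, -4.0]
opening: 0.4
time_s: 26.25
tool_pos: [449.9, -363.6, -10.3]
eef_rot: [0.0, 0.926, 0.378, 0.0]
ft_force: [0.3, 0.9, 0.8]
opening: 0.694
time_s: 27.05
tool_pos: [450.2, -363.8, 140.4]
eef_rot: [0.001, 0.926, 0.378, 0.0]
ft_force: [-0.9, 0.1, -1.2]
opening: 0.701
195 ((117.17416381835938, 310.5445861816406), (25.3160400390625, 27.135601043701172), 20.778947830200195) (106, 298, 25, 27)
210 ((117.16197967529297, 310.7298583984375), (24.967958450317383, 26.630624771118164), 34.12228012084961) (106, 298, 24, 26)
225 ((117.17205810546875, 310.7055358886719), (22.672277450561523, 24.19156837463379), 36.72996520996094) (107, 300, 22, 23)
shift [ 0.4979 -0.4565  0.0095] len 0.676 turn -0.0 | pos [ 449.7 -363.4  139.4] jaw -45.5 q [-0.68  0.39  0.07  1.26 -0.    1.69] F [-0.1  0.  -0.6] op 0.7 t 27.1
```

```bash
python3 -m inch '[0.015,-0.014,0,0,0.04,-0.037,0,0,0.07,-0.064,0,0,0.1,-0.092,0,0,0.13,-0.119,0,0,0.16,-0.147,0,0,0.19,-0.174,0,0,0.22,-0.202,0,0,0.25,-0.229,0,0,0.28,-0.257,0,0,0.31,-0.284,0,0,0.34,-0.312,0,0,0.37,-0.339,0,0,0.4,-0.367,0,0,0.43,-0.394,0,0,0.455,-0.417,0.005,0,0.475,-0.436,0.01,0,0.49,-0.449,0.01,0,0.498,-0.457,0.01,0,0.498,-0.457,0.01,0]'; python3 -m inch '[0,0,0,0,0,0,0,0]'; python3 to.py 485 312 44
```

```text
time_s: 29.1
tool_pos: [484.5, 312.1, 128.7]
eef_rot: [0.0, 0.925, 0.379, -0.001]
ft_force: [-0.6, 0.1, -1.3]
opening: 0.701
time_s: 29.3
tool_pos: [485.1, 310.5, 129.6]
eef_rot: [0.0, 0.926, 0.378, -0.0]
ft_force: [-0.1, 0.2, 0.4]
opening: 0.705
shift [ 0.001  -0.0012  0.0856] len 0.086 turn -0.1 | pos [485.1 310.5 129.6] jaw -45.6 q [ 0.57  0.39  0.05  1.23 -0.    2.94] F [-0.1  0.2  0.4] op 0.705 t 29.3
```

```bash
python3 -m inch '[0.001,-0.001,0.015,0,0.001,-0.001,0.04,0,0.001,-0.001,0.06,0,0.001,-0.001,0.075,0,0.001,-0.001,0.082,0,0.001,-0.001,0.0855,0,0.001,-0.001,0.0855,0,0.001,-0.001,0.0855,0]'; python3 to.py 485 312 42
python3 - <<'E'
from h import *
a=imaging.get_image('scene')[230:380,420:580];b=imaging.get_image('top')[230:380,60:220]
cv2.imwrite('pics/t1.png',cv2.resize(np.hstack([a,b]),None,fx=2.5,fy=2.5,interpolation=cv2.INTER_CUBIC)[...,::-1])
E
```

```text
time_s: 30.1
tool_pos: [485.5, 313.0, 44.8]
eef_rot: [-0.0, 0.926, 0.378, 0.001]
ft_force: [0.3, 1.2, 0.1]
opening: 0.699
shift [-0.0011  0.0003  0.0028] len 0.003 turn -0.0 | pos [485.5 313.   44.8] jaw -45.5 q [ 0.57  0.44 -0.1   1.03 -0.    2.94] F [0.3 1.2 0.1] op 0.699 t 30.1
```

View pics/t1.png

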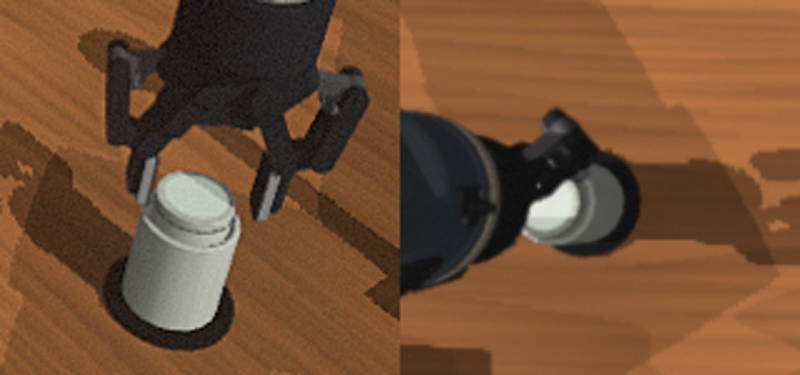

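Run:
```python
from h import *
p=np.array([485.5,313,84.])
c=lambda q:((proj('scene',q)-[420,230])*2.5).round(1)
print('tcp at z=84',c(p),'tin top est',c([485.5,313,92]),'moved +4 along tool y',c(p+[2.8,-2.84,0]),'z 80',c([485.5,313,80]))
p=r.get_obs()['tool_pos'];print(p)
im=imaging.get_image('scene');h=cv2.cvtColor(im,cv2.COLOR_RGB2HSV).astype(int)
for T in(190,205,215):
    k=((h[...,1]<45)&(h[...,2]>T)).astype(np.uint8);k[:295]=0;k[325:]=0;k[:,:470]=0;k[:,520:]=0
    ct=max(cv2.findContours(k,0,2)[0],key=cv2.contourArea);e=cv2.fitEllipse(ct);print(T,np.round(e[0],1),np.round(e[1],1),onz('scene',e[0],92).round(1))
```

```text
tcp at z=84 [195.2 206.1] tin top est [197.9 196.4] moved +4 along tool y [188.3 205.2] z 80 [193.8 210.9]
[485.49141703 313.10796882  44.71063597]
190 [497.1 308.9] [12.7 25.8] [488.7 311.8  92. ]Traceback (most recent call last):
  File "<stdin>", line 9, in <module>
cv2.error: OpenCV(4.12.0) /io/opencv/modules/imgproc/src/shapedescr.cpp:361: error: (-201:Incorrect size of input array) There should be at least 5 points to fit the ellipse in function 'fitEllipseNoDirect'
```

The tips at crop (143,202) and (262,218) straddle the lid at (196,195), just above the rim. They need about 1.5 mm along +y and 4 mm lower before I close.

```bash
python3 -m inch '[0,0.001,0.002,0,0,0.0015,0.0035,0,0,0.0015,0.0035,0,0,0.0015,0.0035,0]'; python3 -m inch '[0,0,0,0,0,0,0,0,0,0,0,0,0,0,0,0,0,0,0,0]' 0.8; python3 -m inch '[0,0,-0.002,0,0,0,-0.006,0,0,0,-0.014,0,0,0,-0.03,0,0,0,-0.05,0,0,0,-0.07,0,0,0,-0.085,0,0,0,-0.09,0,0,0,-0.09,0]'; python3 to.py 580.5 -234 130
python3 - <<'E'
from h import *
a=imaging.get_image('scene')[190:370,420:580];b=imaging.get_image('top')[230:410,60:220]
cv2.imwrite('pics/t2.png',cv2.resize(np.hstack([a,b]),None,fx=2.5,fy=2.5,interpolation=cv2.INTER_CUBIC)[...,::-1])
E
```

```text
time_s: 30.65
tool_pos: [486.1, 311.8, 40.4]
eef_rot: [0.0, 0.926, 0.378, -0.0]
ft_force: [0.3, -0.8, 0.3]
opening: 0.699
time_s: 31.15
tool_pos: [486.2, 311.9, 40.5]
eef_rot: [-0.0, 0.926, 0.378, 0.0]
ft_force: [0.5, 0.7, -0.2]
opening: 0.509
time_s: 32.05
tool_pos: [486.5, 312.1, 131.3]
eef_rot: [-0.0, 0.926, 0.378, 0.001]
ft_force: [-0.6, 0.5, -0.6]
opening: 0.506
shift [-0.3155  0.4555  0.001 ] len 0.554 turn -0.0 | pos [486.5 312.1 131.3] jaw -45.5 q [ 0.57  0.39  0.05  1.23 -0.    2.94] F [-0.6  0.5 -0.6] op 0.506 t 32.05
```

View pics/t2.png

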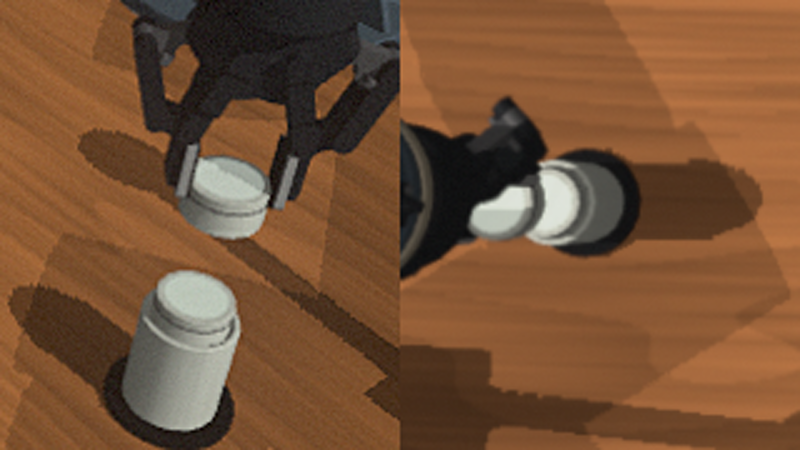

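Tin is held level (scene crop (225,200)) and the next one has risen to the top. Carrying it to the big cell, a few mm away from the large stake's side.

```bash
python3 -m inch '[-0.008,0.012,0,0,-0.02,0.03,0,0,-0.04,0.058,0,0,-0.06,0.087,0,0,-0.08,0.115,0,0,-0.1,0.144,0,0,-0.12,0.173,0,0,-0.14,0.202,0,0,-0.16,0.231,0,0,-0.18,0.26,0,0,-0.2,0.289,0,0,-0.22,0.318,0,0,-0.24,0.347,0,0,-0.26,0.376,0,0,-0.28,0.405,0,0,-0.297,0.43,0,0,-0.307,0.445,0,0,-0.312,0.453,0,0,-0.312,0.456,0,0,-0.312,0.456,0,0]'; python3 -m inch '[0,0,0,0,0,0,0,0]'; python3 to.py 583 -231.5 -21.5
```

```text
time_s: 34.15
tool_pos: [582.8, -231.8, 130.2]
eef_rot: [-0.0, 0.926, 0.378, -0.0]
ft_force: [-1.0, 0.7, -0.2]
opening: 0.503
time_s: 34.35
tool_pos: [582.9, -231.3, 130.6]
eef_rot: [-0.0, 0.925, 0.379, 0.0]
ft_force: [0.4, -0.7, 0.5]
opening: 0.509
shift [-1.000e-04  2.000e-04  1.521e-01] len 0.152 turn 0.0 | pos [ 582.9 -231.3  130.6] jaw -45.5 q [-0.38  0.5   0.21  1.29  0.    1.99] F [ 0.4 -0.7  0.5] op 0.509 t 34.35
```

```bash
python3 -m inch '[0,0,0.015,0,0,0,0.04,0,0,0,0.07,0,0,0,0.1,0,0,0,0.125,0,0,0,0.138,0,0,0,0.144,0,0,0,0.147,0,0,0,0.147,0]';  python3 -m inch '[0,0,0.001,0,0,0,0.002,0,0,0,0.003,0,0,0,0.004,0,0,0,0.0045,0]'
```

```text
time_s: 35.25
tool_pos: [583.5, -232.2, -15.7]
eef_rot: [0.0, 0.926, 0.378, 0.0]
ft_force: [0.2, -0.2, -0.3]
opening: 0.507
time_s: 35.75
tool_pos: [582.9, -232.2, -21.0]
eef_rot: [0.0, 0.926, 0.378, -0.0]
ft_force: [0.2, -0.4, 0.4]
opening: 0.508
```

```bash
python3 -m inch '[0,0,0.001,0,0,0,0.001,0]'; python3 -m inch '[0,0,0,0,0,0,0,0,0,0,0,0,0,0,0,0,0,0,0,0]' 0.3;  python3 -m inch '[0,0,-0.01,0,0,0,-0.03,0,0,0,-0.06,0,0,0,-0.09,0,0,0,-0.12,0,0,0,-0.15,0,0,0,-0.16,0,0,0,-0.16,0]'; python3 to.py 400 150 140
```

```text
time_s: 35.95
tool_pos: [583.0, -232.2, -21.8]
eef_rot: [0.0, 0.926, 0.378, 0.0]
ft_force: [-0.5, 1.1, 1.8]
opening: 0.504
time_s: 36.45
tool_pos: [582.9, -232.1, -22.0]
eef_rot: [-0.0, 0.926, 0.378, -0.0]
ft_force: [-0.6, 0.3, 0.6]
opening: 0.699
time_s: 37.25
tool_pos: [583.8, -232.5, 139.9]
eef_rot: [0.001, 0.926, 0.378, 0.001]
ft_force: [0.1, -0.1, 0.0]
opening: 0.701
shift [ 0.1368 -0.4017 -0.001 ] len 0.424 turn -0.0 | pos [ 583.8 -232.5  139.9] jaw -45.5 q [-0.38  0.49  0.23  1.31  0.    1.99] F [ 0.1 -0.1  0. ] op 0.701 t 37.25
```

```bash
python3 -m inch '[0.012,-0.035,0,0,0.025,-0.075,0,0,0.04,-0.118,0,0,0.055,-0.16,0,0,0.07,-0.205,0,0,0.085,-0.25,0,0,0.1,-0.295,0,0,0.115,-0.338,0,0,0.127,-0.372,0,0,0.135,-0.395,0,0,0.137,-0.401,0,0,0.137,-0.401,0,0,0.137,-0.401,0,0]'
cat > f.py <<'E'
from h import *
s=imaging.get_image('scene');t=imaging.get_image('top')
a=cv2.resize(s[130:280,200:420],None,fx=1.75,fy=1.75);b=cv2.resize(t[220:380,390:540],None,fx=2.6,fy=2.6)
c=cv2.resize(s[280:370,430:560],None,fx=2,fy=2)
o=np.zeros((560,790,3),np.uint8)
for im,(y,x) in((a,(0,0)),(b,(0,392)),(c,(280,0))): o[y:y+im.shape[0],x:x+im.shape[1]]=im
cv2.imwrite('pics/fin.png',o[...,::-1])
C=np.array([518,-295.4]);ey=np.array([-.7127,-.7014])
for n,y,z in(('tin',-88.5,29),('L',-22.5,71),('M',36.5,65.5),('S',95.5,60.5)):
    q=[*(C+ey*y),z];print(n,((proj('top',q)-[390,220])*2.6+[392,0]).round(),'scene',((proj('scene',q)-[200,130])*1.75).round())
E
python3 f.py
```

```text
time_s: 38.55
tool_pos: [399.8, 149.3, 137.5]
eef_rot: [0.0, 0.926, 0.378, -0.0]
ft_force: [-0.6, -0.7, 0.7]
opening: 0.698
tin [500. 112.] scene [112. 124.]
L [584. 177.] scene [124.  69.]
M [643. 241.] scene [136.  51.]
S [700. 304.] scene [147.  35.]
```

View pics/fin.png

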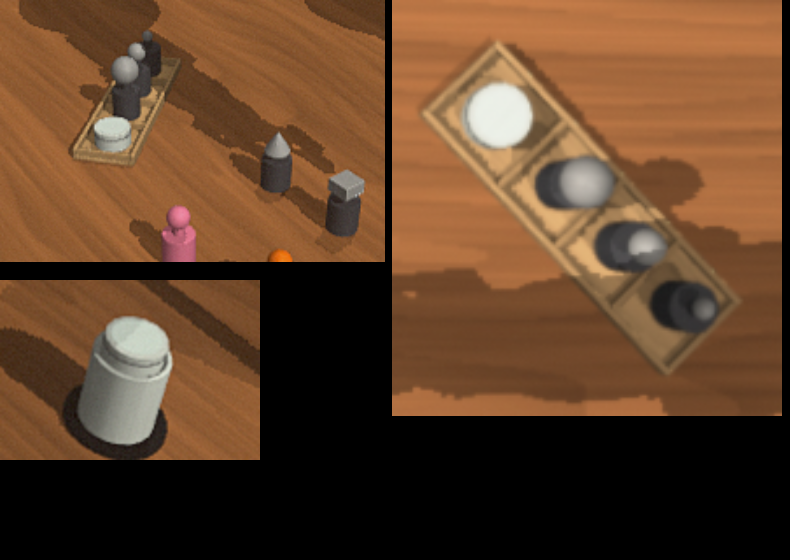

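All four objects sit within about 3 mm of their predicted cell centres in the top crop: tin (500,115), balls (585,182), (647,244) and (704,307). The cone and square stakes are still standing, and the next tin is at the top of the holder.

```bash
python3 -c "
from plant import r
print(r.sign_off())"
```

```text
the job is handed in; nothing more can be done
None
```

The kit is laid out in the caddy and handed in at about 38.7 s of the 112 s allowed. The hand-in reported no verdict.

- **Stakes:** the large, medium and small ball stakes stand in the three small cells in that order, the largest next to the big cell.
- **Tin:** the top tin lies flat, lid up, in the big cell.
- **Last look:** the balls and the tin were within about 3 mm of where their cell centres should appear in the top view. The cone and square stakes stood upright with no sign of having moved, and the next tin had risen to the top of the holder. The gripper was clear of everything. I did not measure the spring plate's height; I judged it only from how the next tin sat.
- **Disagreements:**
  - The real fingertips were about 36 mm higher than the reported tool position. I confirmed it in both views and by going below z = 0 without contact, and allowed for it in every grasp and placing.
  - The two cameras disagreed by about 3 mm sideways, so I averaged them for picking up.

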